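# Prime the bench lubricator

## Robot

A 6-joint arm with a two-finger parallel gripper is mounted at the origin on the work surface; the furniture and walls round the work are solid. World frame = base frame: x ahead of the robot, y to its left, z up, the work surface at z = 0. Lengths are in m, angles in rad, forces in N, time in s.
With the tool pointing down it reaches from about 0.35 to 0.775 m from the base axis. Payload 7.3 kg.
Tool frame: the origin (TCP) lies on the front face of the gripper's body, between the roots of the fingers; the fingertips stand 66 mm ahead of it and the grasp point (between the pads) lies 47 mm ahead of it; z points along the fingers, y is the direction in which the jaws open and shut (so a half turn about z gives the same grasp; the last joint's range is limited). The gripper opens to 92 mm and grips with 3 to 60 N. Pads are 19 mm wide; open, the fingers measure 130 mm over their backs; the gripper's body (75 mm by 190 mm) begins 47 mm behind the grasp point.
Start: joints at [1.138, 0.342, 1.524, -0, 1.275, -0.146], TCP at [0.148, 0.504, 0.292] pointing down, gripper open.
Joint ranges: [-2.53, 2.53], [-0.77, 2.02], [0.04, 2.7], [-1, 4.14], [0.28, 2.66], [-3.11, 3.11]. Speed limits (rad/s): [2.57, 2.57, 3.14, 3.14, 3.14, 3.14].

## Interface

Orientations are given as [roll, pitch, yaw] about the fixed x, y, z axes, in that order (R = Rz(yaw) Ry(pitch) Rx(roll)).
In Python, from cell import observe, read_camera, hand_in, search_frame, tip_of gives the robot as it stands. The module is installed in compiled form; this text tells all that it offers.
- The arm moves only by the tool apply_moves, never from a script. Its argument "motion" is a list of rows, each an object with "offset": the shift along the tool's x, y, z in mm, a list of three; "rotation": the turn, a rotation vector about the tool's x, y, z in rad, a list of three. In form: [{"offset": [x, y, z], "rotation": [rx, ry, rz]}, ...]. A call has 1 to 12 rows; each row shifts and turns the pose as measured when the row begins, along the tool's axes as they then stand; what a row does not reach is not made up. A row lasts 1/12 s, in which the tool goes at most 41.7 mm and 7.16 degrees, less where a joint would pass 70% of its speed; a pose out of reach is approached as far as the arm can. A call with a gripper value outside its range is refused whole. "grip" is the closure, from 0 (fully open) to 1 (shut), set as the call begins (left out, the last holds). The fingers move at their own pace and stop on an object; "grip_force" is the grip in N (left out, the last holds). Time passes only in rows, so rows that do not move let the fingers close. It gives the time, the measured TCP pose, the force and the opening at its end, in the units of the state.
- observe(): the state, without advancing time (a new reading comes with each control period).
- read_camera(name): name is "scene" or "top" or "wrist"; returns a dict with "img" (420x560x3 uint8, red, green, blue), "camera_matrix" (3x3 intrinsics, pixels), "R" (3x3) and "t" (3): a world point X has camera coordinates R X + t; the wrist camera has in their place "tool_from_camera" (4x4, takes a point from camera to tool coordinates, whose origin is the TCP and whose axes are the flange's). Camera axes: x right, y down, z forward; pixel columns grow to the right and rows downward; lengths in m; the calibration is good to about 2 mm. A picture is of the moment at which its call begins: read the wrist's pose just before it. There is no depth.
- hand_in(): hands the job in, once; it reports no verdict.
Trained networks look in a picture, given as the dict that the camera call returned (one of the last four; its "shot" number tells which), for a name from the list of things; names that differ only in an ending like _2 or _b are one class to them, and where a whole thing is asked for, a point or a joint stands for the part that bears it (a point fixed in the world has none). Each returns a list of dicts, best first, with "score" (0 to 1); they miss things now and then, are a little off and sometimes report something else, mostly with a low value. They report only what shows in the picture. A call takes as long as a camera call.
- search_frame(query, picture): "location" ([x, y, z] in m, in world coordinates, good to about 4 mm: the middle of the surface that is visible of it).
- tip_of(query, picture): "location" ([x, y, z] in m, in world coordinates, good to about 4 mm: a listed point, or the origin of a listed thing).
The state is a dict: "time": time; "qpos": joint angles; "qvel": joint speeds; "joint_efforts": joint torques, N m; "tool_pos": TCP position; "tool_rot": TCP orientation; "contact_force": force on the tool from outside, world axes, zero at the start; "torque": the same for the moment, N m; "opening": finger opening in m.
Only numpy, scipy, OpenCV 4.12 (cv2) and the standard library are available. Lean on these libraries where they do the work, as an engineer would, in place of code of your own. Each camera call takes 0.05 s, during which the arm holds its last target.

## Task

Prime the hand lubricator without gripping anything: push the swing guard aside (either way, its upright post is there for the fingers) until the plunger knob is completely clear, then pump the spring plunger, all the way down and all the way up again, as many strokes as it takes until the indicator pin at the front has come fully out. Move the pin only by pumping, never by touching it; do not lift or shift the lubricator or the things lying round it, and leave with the plunger up and the guard still aside.

Things in the scene. Friction and masses are not known exactly. Their poses are not given: they have to be found in the camera images.
- pump: Hand lubricator, a 4 kg unit standing loose on the bench: dark steel base plate 160 x 130 x 10 mm (x, y, z), on it a grey housing box 100 x 70 mm, its top 90 mm over the bench. Origin: centre of the base's underside. Its own -x axis is the front (the pin comes out there), +y its left, z up. It may be yawed.
- plunger_top (a point): Centre of the top of the plunger's round black knob, diameter 44 mm, nearly flat; 170 mm over the bench when up. The knob is pressed straight down by 20 mm to a hard stop; a spring (4.5 N when up, 7.5 N when down) brings it up by itself. Pumping adds about 2 N. A press of 14 N is surely at the stop.
- plunger (a joint): Plunger travel in m: 0 = up, 0.020 = fully down.
- guard_post (a point): Centre of the guard's upright steel push post, a round post of diameter 14 mm and height 35 mm that stands on the guard plate. The post's foot (top of the plate) is 185 mm over the bench, its top 220 mm. Its centre is 74 mm from the pivot axis.
- guard_pivot (a point): Point on the guard's upright hinge axis, at the level of the top of the guard plate (185 mm over the bench); 58 mm beside the plunger's axis. A low hinge cap (7 mm) stands there on the plate.
- guard (a joint): Swing guard: flat aluminium plate 46 mm wide, 5 mm thick, reaching 113 mm from the pivot, lying level 10 mm above the plunger knob. Angle in rad, counter-clockwise from above: near 0 it covers the knob (plate along the lubricator's -y), positive swings the far end towards the lubricator's +x (back), negative towards -x (front); stops at +-1.75. The knob is clear beyond +-1.1. Light friction (about 1 N at the post) keeps it where it is left.
- pin_tip (a point): Centre of the outer end of the brass indicator pin, diameter 10 mm, which comes level out of a round boss in the middle of the housing's front face (the lubricator's -x), 60 mm over the bench. The boss's face is 54 mm in front of the plunger's axis.
- pin (a joint): Pin travel in m: 0 = in (tip 2 mm proud of the boss), 0.035 = fully out (tip 37 mm proud; a dark band round the pin has come out of the boss). It is ratcheted: each full stroke moves it 7 mm (the first 2 to 9 mm), during the downstroke; it keeps its place while the plunger rises. Strokes cut short by more than 2 mm at either end may move it less or not at all. When fully out further strokes do nothing.
- padlock: Bystander: brass padlock 61 x 40 x 17 mm lying left of the lubricator; origin centre of its underside.
- nut: Bystander: steel hex nut 30 x 26 x 13 mm left of the lubricator; origin centre of its underside.
- spanner: Bystander: steel spanner 191 mm long, 6 mm thick, right of the lubricator; origin centre of its underside.
- tape_roll: Bystander: roll of black tape, diameter 68 mm, 18 mm high, behind the lubricator; origin centre of its underside.
- tape_measure: Bystander: yellow tape measure 35 x 84 x 69 mm behind the lubricator; origin centre of its underside.

How it is judged:
By the outcome, as a careful person would: the job done as asked, in the order asked, and still so for the second after the job is handed in, with the robot touching nothing.
It also fails if it takes over 51 s, if anything falls off the work surface, if the arm or the gripper's body presses on something with over 40 N, if the wrist force passes 120 N, or if a joint passes its speed limit or range.

## Working session

There is one attempt and no reset: what is moved stays moved. The work goes in short steps, Python scripts to look and compute and a tool call to move; the robot and the scene stay as the last step left them, time stands still between calls to the robot, and variables do not carry over. Pictures are saved under pics/ and viewed, and the job is handed in when it is done.

Besides the shell and the picture viewer there is one more tool, called as name([rows], argument=value, ...), one row to a line, values as JSON. apply_moves: Moves the arm, as the interface text tells. Its arguments: {"type":"object","properties":{"motion":{"type":"array"},"grip":{"type":"number"},"grip_force":{"type":"number"}},"required":["motion"]}

```bash
mkdir -p pics
cat > h.py <<'E'
import numpy as np, cv2
from cell import *
def save(p,n): cv2.imwrite('pics/'+n+'.png', cv2.cvtColor(p['img'],cv2.COLOR_RGB2BGR))
def proj(p,X):
    c=p['R']@np.array(X)+p['t']; u=p['camera_matrix']@c; return (u[:2]/u[2]).round(1)
E
python3 - <<'E'
from h import *
o=observe(); print(o)
for n in ('scene','top'):
    p=read_camera(n); save(p,n+'0')
    print(n,p['R'].round(3).tolist(),p['t'].round(3))
    for q in ('pump','plunger_top','guard_post','guard_pivot','pin_tip'):
        r=tip_of(q,p)
        print(q,[(np.round(a['location'],4).tolist(),round(a['score'],2),proj(p,a['location']).tolist()) for a in r[:2]])
E
```

```text
{'time': 0.0, 'qpos': array([ 1.13798421e+00,  3.42713429e-01,  1.52498483e+00, -7.36055795e-06,
        1.27536573e+00, -1.46007484e-01]), 'qvel': array([-1.98323863e-05, -2.15556305e-04, -6.93647424e-04,  8.48022135e-04,
        2.21461177e-04,  1.41538432e-03]), 'joint_efforts': array([-8.28740008e-05, -4.31245816e+01, -2.44216669e+01,  7.17364135e-02,
        5.59779222e-02, -1.17519794e-04]), 'tool_pos': array([0.14837908, 0.50329645, 0.29156093]), 'tool_rot': array([-3.14013595e+00, -2.07098996e-04,  2.85479002e+00]), 'contact_force': array([-0.26296956,  0.40461529,  0.19359087]), 'torque': array([0.01160766, 0.02562233, 0.03385801]), 'opening': 0.09196824553710145}
scene [[-0.711, -0.702, 0.026], [-0.308, 0.278, -0.91], [0.632, -0.655, -0.414]] [0.324 0.319 0.481]
pump []
plunger_top [([0.5062, -0.1545, 0.1703], 0.59, [323.1, 195.9])]
guard_post [([0.5219, -0.1678, 0.2064], 0.74, [322.4, 172.2])]
guard_pivot [([0.501, -0.0952, 0.1849], 0.66, [302.8, 197.7])]
pin_tip [([0.4504, -0.0362, 0.0001], 0.54, [296.4, 319.6]), ([0.4526, -0.1569, 0.0633], 0.5, [343.6, 260.7])]
top [[-0.028, -1.0, 0.01], [-0.992, 0.026, -0.124], [0.124, -0.014, -0.992]] [-0.099  0.586  0.917]
pump [([0.5045, -0.1352, -0.0], 0.87, [288.7, 242.4]), ([0.6328, -0.1516, 0.0021], 0.3, [294.5, 182.3])]
plunger_top [([0.5086, -0.1496, 0.1665], 0.45, [299.9, 236.0])]
guard_post [([0.5265, -0.1689, 0.199], 0.55, [312.0, 224.1])]
guard_pivot [([0.5044, -0.097, 0.1801], 0.76, [270.1, 238.8]), ([0.5138, -0.2446, 0.0035], 0.42, [340.2, 236.5])]
pin_tip []
```

View pics/scene0.png

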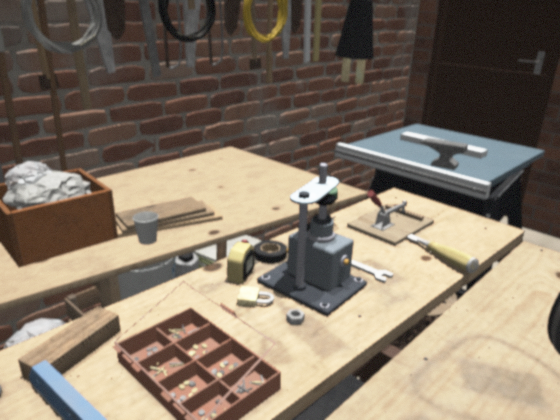

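View pics/top0.png

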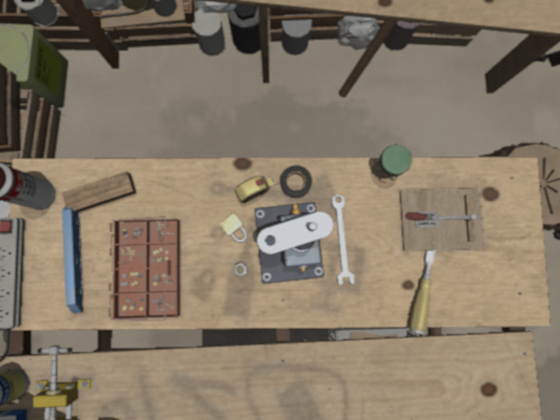

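Run:
```python
import cv2
a=cv2.imread('pics/top0.png')[190:300,230:360]; cv2.imwrite('pics/top0c.png',cv2.resize(a,None,fx=5,fy=5,interpolation=cv2.INTER_CUBIC))
a=cv2.imread('pics/scene0.png')[155:315,250:400]; cv2.imwrite('pics/scene0c.png',cv2.resize(a,None,fx=3.75,fy=3.75,interpolation=cv2.INTER_CUBIC))
```

```text
(no output)
```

View pics/top0c.png

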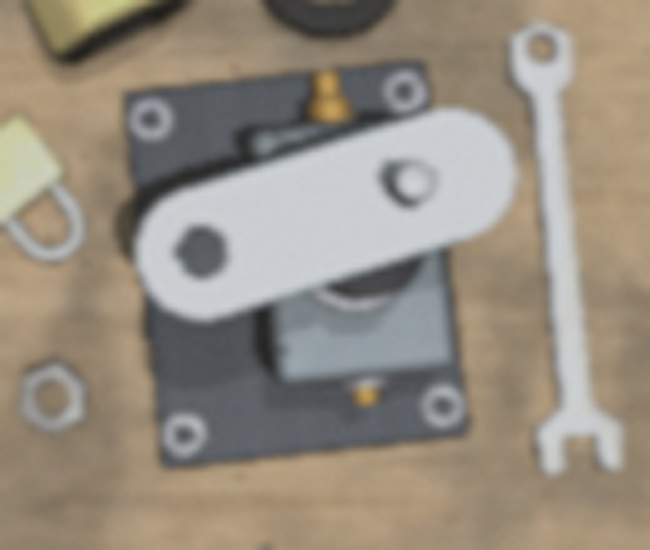

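View pics/scene0c.png

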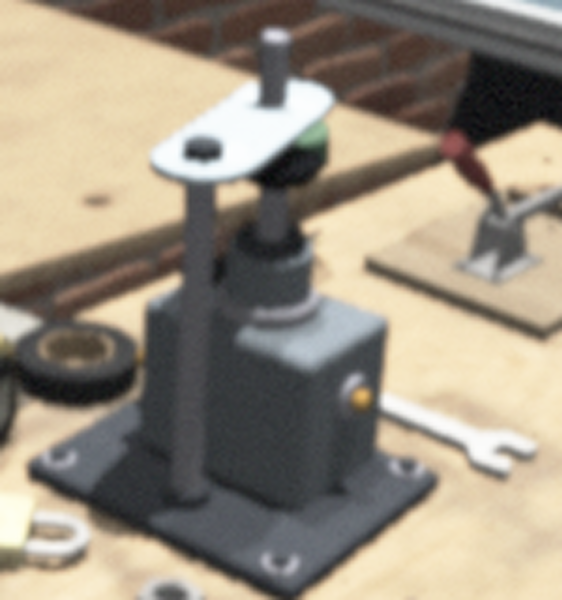

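```bash
cat >> h.py <<'E'
def ray(p,uv,z):
    d=p['R'].T@np.linalg.solve(p['camera_matrix'],[uv[0],uv[1],1.]); c=-p['R'].T@p['t']
    return c+d*(z-c[2])/d[2]
def un(c,o,f): return ((c[0]+.5)/f-.5+o[0],(c[1]+.5)/f-.5+o[1])
E
python3 - <<'E'
from h import *
p=read_camera('top')
T=lambda c,z: ray(p,un(c,(230,190),5),z)
cap=T((202,250),.192);post=T((413,181),.22)
print('cap',cap,'post',post,np.linalg.norm((post-cap)[:2]))
C=[T(c,.01) for c in ((125,94),(425,62),(468,433),(163,466))]
print(np.round(C,4),np.mean(C,0))
for i in range(4):
    d=C[(i+1)%4]-C[i]; print(np.hypot(*d[:2]),np.arctan2(d[1],d[0])+np.pi/2)
s=read_camera('scene')
S=lambda c,z: ray(s,un(c,(250,155),3.75),z)
cap2=S((203,148),.192);post2=S((274,33),.22);print(cap2,post2,np.linalg.norm((post2-cap2)[:2]),'pin',S((362,397),.06))
E
```

```text
cap [ 0.50248282 -0.09687854  0.192     ] post [ 0.52202437 -0.16732896  0.22      ] 0.0731104192939049
[[ 0.5777 -0.065   0.01  ]
 [ 0.588  -0.1924  0.01  ]
 [ 0.432  -0.2045  0.01  ]
 [ 0.4221 -0.0774  0.01  ]] [ 0.5049376  -0.13483143  0.01      ]
0.1278665061204502 0.08042596806183488
0.15641686037386893 -1.4937295694430328
0.12748366080416795 3.2197476248938823
0.1561265279305713 1.6503110969582677
[ 0.49880328 -0.09448911  0.192     ] [ 0.52695874 -0.17320982  0.22      ] 0.08360431252615207 pin [ 0.45324925 -0.16569624  0.06      ]
```

apply_moves([
  {"offset": [0, 0, -8], "rotation": [0, 0, -0.122]},
  {"offset": [0, 0, -8], "rotation": [0, 0, -0.122]},
  {"offset": [0, 0, -8], "rotation": [0, 0, -0.122]},
], grip=1, grip_force=20)

```text
time: 0.95
tool_pos: [0.1482, 0.5029, 0.3151]
tool_rot: [-3.138, -0.002, -3.054]
contact_force: [0.2, -0.3, 0.9]
opening: 0.0763
```

apply_moves([
  {"offset": [-21, -30, 0], "rotation": [0, 0, 0]},
  {"offset": [-21, -30, 0], "rotation": [0, 0, 0]},
  {"offset": [-21, -30, 0], "rotation": [0, 0, 0]},
  {"offset": [-21, -30, 0], "rotation": [0, 0, 0]},
  {"offset": [-21, -30, 0], "rotation": [0, 0, 0]},
  {"offset": [-21, -30, 0], "rotation": [0, 0, 0]},
  {"offset": [-21, -30, 0], "rotation": [0, 0, 0]},
  {"offset": [-21, -30, 0], "rotation": [0, 0, 0]},
  {"offset": [-21, -30, 0], "rotation": [0, 0, 0]},
  {"offset": [-21, -30, 0], "rotation": [0, 0, 0]},
  {"offset": [-21, -30, 0], "rotation": [0, 0, 0]},
])

```text
time: 1.87
tool_pos: [0.4164, 0.1893, 0.3177]
tool_rot: [3.137, 0.004, -3.033]
contact_force: [0.6, 0.6, -0.2]
opening: 0.0032
```

apply_moves([
  {"offset": [-2, -36, 0], "rotation": [0, 0, 0.03]},
  {"offset": [-2, -36, 0], "rotation": [0, 0, 0]},
  {"offset": [-2, -36, 0], "rotation": [0, 0, 0]},
  {"offset": [-2, -36, 0], "rotation": [0, 0, 0]},
  {"offset": [-2, -36, 0], "rotation": [0, 0, 0]},
  {"offset": [-2, -36, 0], "rotation": [0, 0, 0]},
  {"offset": [-2, -36, 0], "rotation": [0, 0, 0]},
  {"offset": [-2, -36, 0], "rotation": [0, 0, 0]},
  {"offset": [-2, -36, 0], "rotation": [0, 0, 0]},
  {"offset": [0, -20, 0], "rotation": [0, 0, 0]},
  {"offset": [0, 0, 0], "rotation": [0, 0, 0]},
])

```text
time: 2.78
tool_pos: [0.4656, -0.1757, 0.3171]
tool_rot: [3.14, 0.01, -3.071]
contact_force: [0.2, -0.4, -0.3]
opening: 0.0005
```

apply_moves([
  {"offset": [0, 0, 20], "rotation": [0, -0.01, 0]},
  {"offset": [0, 0, 20], "rotation": [0, 0, 0]},
  {"offset": [0, 0, 14], "rotation": [0, 0, 0]},
  {"offset": [0, 0, 0], "rotation": [0, 0, 0]},
])

```text
time: 3.12
tool_pos: [0.4667, -0.1761, 0.2622]
tool_rot: [3.141, 0.023, -3.075]
contact_force: [-1.5, 0.8, -0.4]
opening: 0.0006
```

Run:
```python
from h import *
for n in('top','scene'):
    p=read_camera(n);save(p,n+'1')
    o=(190,150) if n=='top' else (210,80)
    a=p['img'][o[1]:o[1]+180,o[0]:o[0]+200,::-1]; cv2.imwrite(f'pics/{n}1c.png',cv2.resize(a,None,fx=3,fy=3))
print(observe()['tool_pos'])
```

```text
[ 0.46766039 -0.17650114  0.2646452 ]
```

View pics/top1c.png

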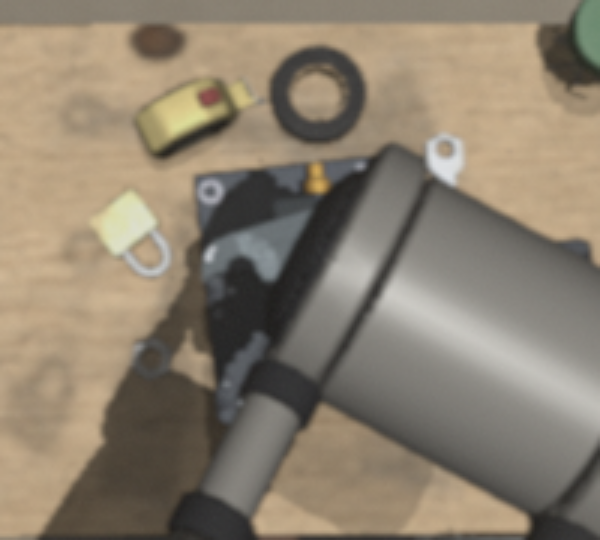

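View pics/scene1c.png

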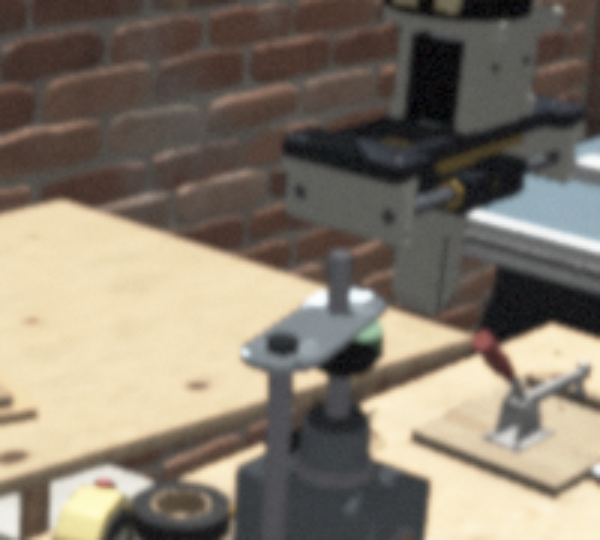

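apply_moves([
  {"offset": [-10, -1, 1], "rotation": [0, 0.02, 0]},
  {"offset": [-10, -1, 0], "rotation": [0, 0, 0]},
  {"offset": [-10, -1, 0], "rotation": [0, 0, 0]},
  {"offset": [-10, -1, 0], "rotation": [0, 0, 0]},
  {"offset": [-10, -1, 0], "rotation": [0, 0, 0]},
  {"offset": [-10, 0, 0], "rotation": [0, 0, 0]},
  {"offset": [0, 0, 0], "rotation": [0, 0, 0]},
])

```text
time: 3.8
tool_pos: [0.5333, -0.1746, 0.2723]
tool_rot: [-3.136, 0.015, -3.07]
contact_force: [-0.2, 0.1, -1.0]
opening: 0.0003
```

apply_moves([
  {"offset": [0, 0, 6], "rotation": [0, 0.015, 0]},
  {"offset": [0, 0, 0], "rotation": [0, 0, 0]},
])

```text
time: 3.97
tool_pos: [0.534, -0.1743, 0.2674]
tool_rot: [-3.135, 0.001, -3.069]
contact_force: [-0.6, -0.2, -0.5]
opening: 0.0001
```

```bash
cat >> h.py <<'E'
def crop(n,i,o=(210,80)):
    p=read_camera(n);save(p,f'{n}{i}')
    a=p['img'][o[1]:o[1]+180,o[0]:o[0]+200,::-1]; cv2.imwrite(f'pics/{n}{i}c.png',cv2.resize(a,None,fx=3,fy=3)); return p
E
python3 - <<'E'
from h import *
crop('scene',2)
o=observe();print(o['tool_pos'],o['tool_rot'],o['contact_force'])
E
```

```text
[ 0.53404423 -0.17435793  0.26798082] [-3.13452141e+00  2.37070617e-03 -3.06926386e+00] [-0.15079058 -0.31944938 -0.23016268]
```

View pics/scene2c.png

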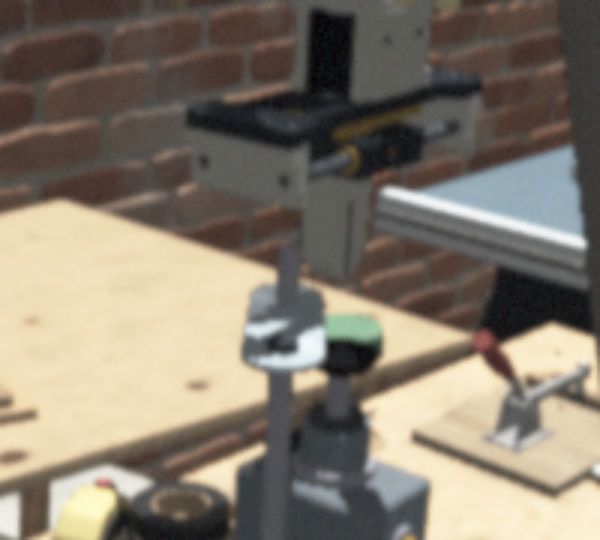

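apply_moves([
  {"offset": [-11, 4, 2], "rotation": [0, 0, 0]},
  {"offset": [-11, 4, 2], "rotation": [0, 0, 0]},
  {"offset": [-11, 4, 2], "rotation": [0, 0, 0]},
  {"offset": [-2, 10, 1], "rotation": [0, 0, 0]},
  {"offset": [-2, 10, 1], "rotation": [0, 0, 0]},
  {"offset": [-2, 10, 1], "rotation": [0, 0, 0]},
  {"offset": [0, 0, 0], "rotation": [0, 0, 0]},
])

```text
time: 4.6
tool_pos: [0.5739, -0.1264, 0.2594]
tool_rot: [-3.132, 0.007, -3.071]
contact_force: [0.0, -0.6, -0.0]
opening: 0.0006
```

Run:
```python
from h import *
crop('scene',3)
o=observe();print(o['tool_pos'],o['tool_rot'],o['contact_force'])
```

```text
[ 0.57371845 -0.12695821  0.25945067] [-3.13149455  0.00705037 -3.07114253] [-1.12373406  0.43779596  0.18159157]
```

View pics/scene3c.png

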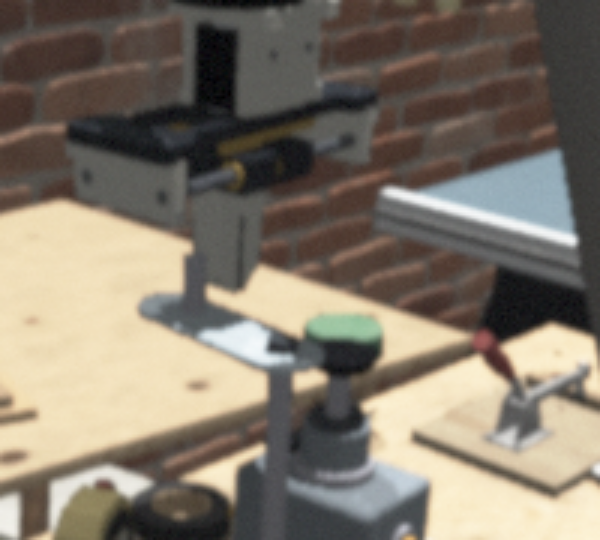

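apply_moves([
  {"offset": [-1, 6, 0], "rotation": [0, 0, 0]},
  {"offset": [0, 6, 0], "rotation": [0, 0, 0]},
  {"offset": [0, 0, 0], "rotation": [0, 0, 0]},
])

```text
time: 4.9
tool_pos: [0.5732, -0.1136, 0.2594]
tool_rot: [-3.132, 0.006, -3.071]
contact_force: [-0.0, -0.7, -0.2]
opening: 0.0007
```

Run:
```python
from h import *
p=crop('scene',4)
o=observe();print(o['tool_pos'],o['tool_rot'],o['contact_force'])
for q in ('plunger_top','guard_post','guard_pivot','pin_tip'): print(q,[(a['location'].round(4) if hasattr(a['location'],'round') else a['location'],round(a['score'],2)) for a in tip_of(q,p)[:2]])
```

```text
[ 0.57319809 -0.11397025  0.25941884] [-3.1314823   0.00633766 -3.07103103] [ 0.09195898  0.09308176 -0.38076326]
plunger_top [([0.5065, -0.1602, 0.1707], 0.75)]
guard_post [([0.577, -0.0893, 0.2041], 0.8)]
guard_pivot [([0.5019, -0.096, 0.1832], 0.93)]
pin_tip [([0.4504, -0.1609, 0.0644], 0.35)]
```

View pics/scene4c.png

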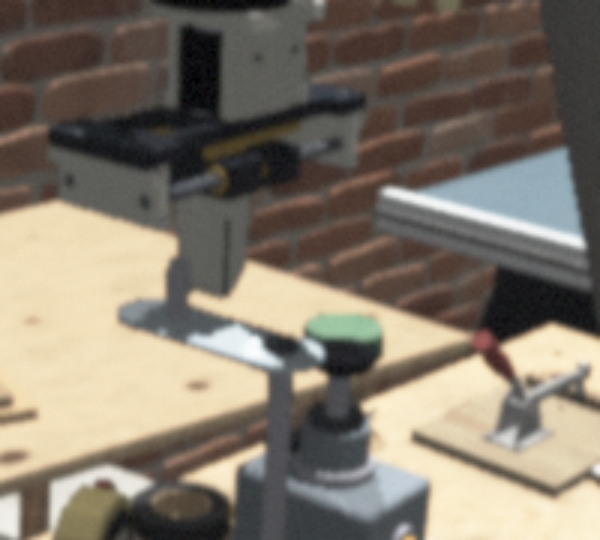

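apply_moves([
  {"offset": [0, -10, 0], "rotation": [0, 0, 0]},
  {"offset": [0, -10, -3], "rotation": [0, 0, 0]},
  {"offset": [17, -4, -2], "rotation": [0, 0, 0]},
  {"offset": [17, -4, 0], "rotation": [0, 0, 0]},
  {"offset": [17, -4, 0], "rotation": [0, 0, 0]},
  {"offset": [14, -4, 0], "rotation": [0, 0.006, 0]},
  {"offset": [0, 0, 0], "rotation": [0, 0, 0]},
])

```text
time: 5.73
tool_pos: [0.5091, -0.1633, 0.2648]
tool_rot: [-3.13, 0.0, -3.074]
contact_force: [0.5, 0.8, 0.2]
opening: 0.0007
```

Run:
```python
from h import *
p=crop('scene',5,(240,110))
print(ray(p,(324,190),.17))
o=observe();print(o['tool_pos'],o['tool_rot'],o['contact_force'])
```

```text
[ 0.52387814 -0.17815366  0.17      ]
[ 0.51018502 -0.163152    0.26497917] [-3.12958726e+00  1.83817252e-03 -3.07437875e+00] [ 0.35584515  0.11046573 -0.26908355]
```

View pics/scene5c.png

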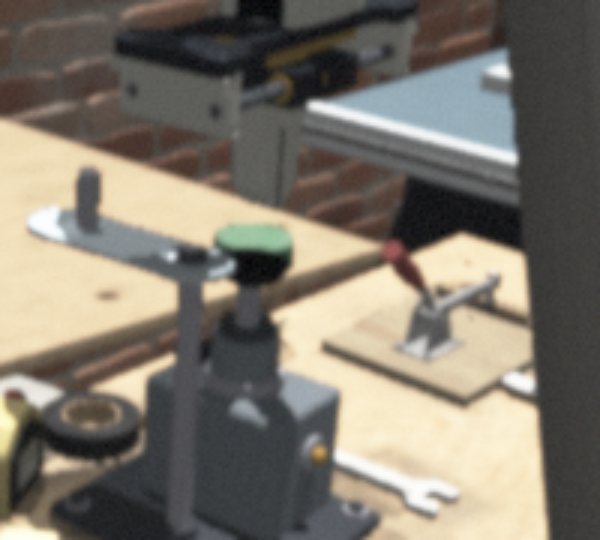

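Run:
```python
from h import *
p=read_camera('scene'); a=p['img'][:,:,::-1].copy()
big=cv2.resize(a[110:290,240:440],None,fx=3,fy=3)
def P(X):
    u=proj(p,X); return ((u-np.array([240,110])+.5)*3-.5).round().astype(int)
t=np.linspace(0,6.28,60)
for z,c in((.17,(0,0,255)),):
    cv2.polylines(big,[np.array([P((.506+.022*np.cos(k),-.1555+.022*np.sin(k),z)) for k in t])],True,c,1)
q=[(.51+sx*.0095,-.163+sy*.019,.199) for sx,sy in((-1,-1),(-1,1),(1,1),(1,-1))]
cv2.polylines(big,[np.array([P(x) for x in q])],True,(255,0,255),1)
cv2.imwrite('pics/ov.png',big)
```

```text
(no output)
```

View pics/ov.png

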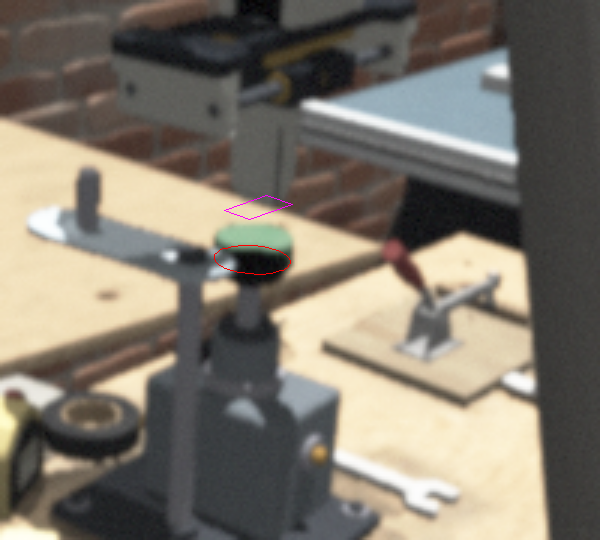

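apply_moves([
  {"offset": [3, 4, 8], "rotation": [0.01, 0, 0]},
  {"offset": [0, 0, 8], "rotation": [0, 0, 0]},
  {"offset": [0, 0, 6], "rotation": [0, 0, 0]},
  {"offset": [0, 0, 0], "rotation": [0, 0, 0]},
])

```text
time: 6.17
tool_pos: [0.5109, -0.1604, 0.2423]
tool_rot: [-3.119, 0.006, -3.074]
contact_force: [-0.2, 1.0, -0.7]
opening: 0.0001
```

apply_moves([
  {"offset": [4, 1, 3], "rotation": [-0.02, 0.006, 0]},
  {"offset": [0, 0, 3], "rotation": [0, 0, 0]},
  {"offset": [0, 0, 3], "rotation": [0, 0, 0]},
  {"offset": [0, 0, 3], "rotation": [0, 0, 0]},
])

```text
time: 6.5
tool_pos: [0.5078, -0.1597, 0.2301]
tool_rot: [-3.141, 0.001, -3.073]
contact_force: [-2.0, 2.1, 5.8]
opening: 0.0004
```

apply_moves([
  {"offset": [0, 0, 4], "rotation": [0, 0, 0]},
  {"offset": [0, 0, 4], "rotation": [0, 0, 0]},
  {"offset": [0, 0, 3], "rotation": [0, 0, 0]},
])

```text
time: 6.75
tool_pos: [0.5078, -0.1597, 0.2206]
tool_rot: [-3.141, 0.002, -3.073]
contact_force: [-2.0, 0.8, 7.8]
opening: 0.0006
```

apply_moves([
  {"offset": [0, 0, 3], "rotation": [0, 0, 0]},
  {"offset": [0, 0, 2], "rotation": [0, 0, 0]},
  {"offset": [0, 0, 2], "rotation": [0, 0, 0]},
])

```text
time: 7.0
tool_pos: [0.5077, -0.1597, 0.2157]
tool_rot: [-3.14, 0.003, -3.073]
contact_force: [-4.6, 1.3, 16.1]
opening: 0.0008
```

apply_moves([
  {"offset": [0, 0, -8], "rotation": [0, 0, 0]},
  {"offset": [0, 0, -8], "rotation": [0, 0, 0]},
  {"offset": [0, 0, -8], "rotation": [0, 0, 0]},
  {"offset": [0, 0, -2], "rotation": [0, 0, 0]},
  {"offset": [0, 0, 0], "rotation": [0, 0, 0]},
])

```text
time: 7.42
tool_pos: [0.5084, -0.16, 0.2445]
tool_rot: [-3.139, 0.006, -3.073]
contact_force: [0.2, 0.2, -0.0]
opening: 0.0005
```

Run:
```python
from h import *
p=crop('scene',6,(240,110))
o=observe();print(o['tool_pos'],o['tool_rot'],o['contact_force'])
print([(a['location'],a['score'],proj(p,a['location'])) for a in tip_of('pin_tip',p)])
```

```text
[ 0.50835878 -0.16000651  0.24426567] [-3.13898437  0.00592904 -3.07326879] [0.4039552  0.06701293 0.95236421]
[([0.4408, -0.1579, 0.0641], 0.46, array([349.4, 262.6]))]
```

View pics/scene6c.png

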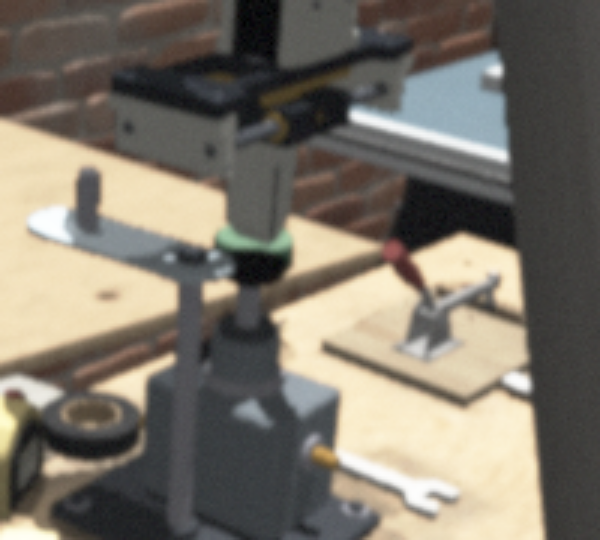

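apply_moves([
  {"offset": [0, 0, 7], "rotation": [0, 0.006, 0]},
  {"offset": [0, 0, 6], "rotation": [0, 0, 0]},
  {"offset": [0, 0, 5], "rotation": [0, 0, 0]},
  {"offset": [0, 0, 4], "rotation": [0, 0, 0]},
  {"offset": [0, 0, 3], "rotation": [0, 0, 0]},
  {"offset": [0, 0, 3], "rotation": [0, 0, 0]},
])

```text
time: 8.02
tool_pos: [0.5088, -0.1603, 0.2147]
tool_rot: [-3.138, 0.001, -3.073]
contact_force: [-9.2, 4.7, 39.1]
opening: 0.0004
```

apply_moves([
  {"offset": [0, 0, -8], "rotation": [0, 0, 0]},
  {"offset": [0, 0, -8], "rotation": [0, 0, 0]},
  {"offset": [0, 0, -8], "rotation": [0, 0, 0]},
  {"offset": [0, 0, -3], "rotation": [0, 0, 0]},
  {"offset": [0, 0, 0], "rotation": [0, 0, 0]},
  {"offset": [0, 0, 7], "rotation": [0, 0, 0]},
  {"offset": [0, 0, 6], "rotation": [0, 0, 0]},
  {"offset": [0, 0, 5], "rotation": [0, 0, 0]},
  {"offset": [0, 0, 4], "rotation": [0, 0, 0]},
])

```text
time: 8.77
tool_pos: [0.509, -0.1603, 0.217]
tool_rot: [-3.138, 0.001, -3.073]
contact_force: [-1.3, 1.4, 8.6]
opening: 0.0003
```

apply_moves([
  {"offset": [0, 0, 2], "rotation": [0, 0, 0]},
  {"offset": [0, 0, 1], "rotation": [0, 0, 0]},
])

```text
time: 8.93
tool_pos: [0.5091, -0.1603, 0.215]
tool_rot: [-3.137, 0.002, -3.073]
contact_force: [-6.7, 3.2, 25.4]
opening: 0.0006
```

Stroke 3 is down; up, and down again for stroke 4 (a bit softer).

apply_moves([
  {"offset": [1, 0, -8], "rotation": [0, 0, 0]},
  {"offset": [0, 0, -8], "rotation": [0, 0, 0]},
  {"offset": [0, 0, -8], "rotation": [0, 0, 0]},
  {"offset": [0, 0, -3], "rotation": [0, 0, 0]},
  {"offset": [0, 0, 0], "rotation": [0, 0, 0]},
  {"offset": [0, 0, 7], "rotation": [0, 0, 0]},
  {"offset": [0, 0, 6], "rotation": [0, 0, 0]},
  {"offset": [0, 0, 5], "rotation": [0, 0, 0]},
  {"offset": [0, 0, 4], "rotation": [0, 0, 0]},
  {"offset": [0, 0, 2], "rotation": [0, 0, 0]},
])

```text
time: 9.77
tool_pos: [0.5087, -0.1604, 0.2146]
tool_rot: [-3.137, 0.004, -3.073]
contact_force: [-6.9, 3.7, 37.0]
opening: 0.0008
```

apply_moves([
  {"offset": [1, 0, -8], "rotation": [0, 0, 0]},
  {"offset": [0, 0, -8], "rotation": [0, 0, 0]},
  {"offset": [0, 0, -8], "rotation": [0, 0, 0]},
  {"offset": [0, 0, -3], "rotation": [0, 0, 0]},
  {"offset": [0, 0, 0], "rotation": [0, 0, 0]},
])

```text
time: 10.18
tool_pos: [0.5076, -0.1601, 0.2394]
tool_rot: [-3.138, 0.003, -3.073]
contact_force: [-0.3, 0.2, -0.2]
opening: 0.0002
```

Run:
```python
from h import *
p=crop('scene',7,(240,110))
o=observe();print(o['tool_pos'],o['tool_rot'],o['contact_force'])
print([(a['location'],a['score'],proj(p,a['location'])) for a in tip_of('pin_tip',p)])
```

```text
[ 0.50743482 -0.16000938  0.23893666] [-3.13854988e+00  2.41647237e-03 -3.07341261e+00] [-0.16963416  0.47538997 -0.28897235]
[([0.4195, -0.1589, 0.0638], 0.59, array([359.7, 267.1]))]
```

View pics/scene7c.png

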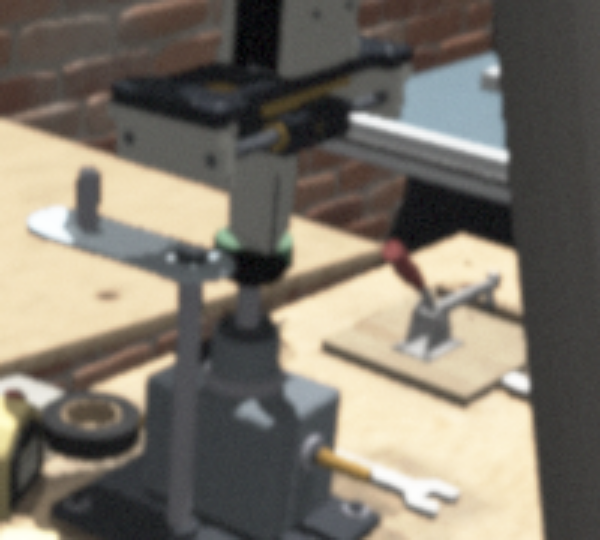

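apply_moves([
  {"offset": [0, 0, 6], "rotation": [0, 0, 0]},
  {"offset": [0, 0, 5], "rotation": [0, 0, 0]},
  {"offset": [0, 0, 4], "rotation": [0, 0, 0]},
  {"offset": [0, 0, 3], "rotation": [0, 0, 0]},
])

```text
time: 10.62
tool_pos: [0.5077, -0.1602, 0.2189]
tool_rot: [-3.138, 0.003, -3.074]
contact_force: [-0.5, -0.1, 6.7]
opening: 0.0006
```

apply_moves([
  {"offset": [0, 0, 2], "rotation": [0, 0, 0]},
  {"offset": [0, 0, 2], "rotation": [0, 0, 0]},
  {"offset": [0, 0, 1], "rotation": [0, 0, 0]},
])

```text
time: 10.87
tool_pos: [0.5079, -0.1602, 0.2149]
tool_rot: [-3.138, 0.004, -3.073]
contact_force: [-5.7, 2.8, 20.4]
opening: 0.0006
```

apply_moves([
  {"offset": [0, 0, -8], "rotation": [0, 0, 0]},
  {"offset": [0, 0, -8], "rotation": [0, 0, 0]},
  {"offset": [0, 0, -8], "rotation": [0, 0, 0]},
  {"offset": [0, 0, -5], "rotation": [0, 0, 0]},
  {"offset": [0, 0, 0], "rotation": [0, 0, 0]},
])

```text
time: 11.28
tool_pos: [0.5073, -0.16, 0.2436]
tool_rot: [-3.138, 0.003, -3.073]
contact_force: [-0.2, 0.2, -0.3]
opening: 0.0006
```

Run:
```python
from h import *
p=read_camera('scene');save(p,'scene8')
a=p['img'][235:295,310:400,::-1]; cv2.imwrite('pics/pin8.png',cv2.resize(a,None,fx=8,fy=8,interpolation=cv2.INTER_CUBIC))
o=observe();print(o['tool_pos'],o['contact_force'])
print([(a['location'],a['score'],proj(p,a['location'])) for a in tip_of('pin_tip',p)])
for s in (2,30,37): print(s, proj(p,(.506-(.054+s/1e3)*np.cos(.075),-.1555-(.054+s/1e3)*np.sin(.075),.06)))
```

```text
[ 0.50714236 -0.15988463  0.24304441] [ 0.12499646 -0.77894094 -0.39299945]
[([0.4194, -0.1611, 0.0585], 0.56, array([360.2, 269.4]))]
2 [345.5 262.3]
30 [359.2 267.9]
37 [362.7 269.3]
```

View pics/pin8.png

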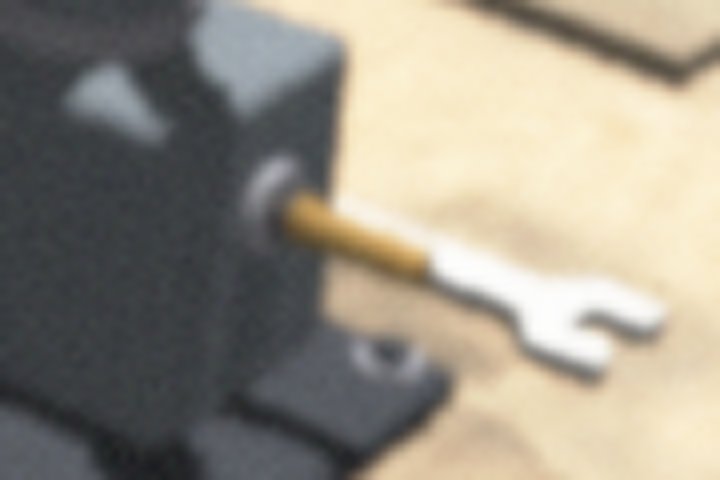

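Run:
```python
import cv2,numpy as np
L=[cv2.resize(cv2.imread(f'pics/scene{i}.png')[245:285,330:375],None,fx=8,fy=8,interpolation=cv2.INTER_CUBIC) for i in (0,6,7,8)]
cv2.imwrite('pics/cmp.png',cv2.resize(np.vstack([np.hstack(L[:2]),np.hstack(L[2:])]),None,fx=.9,fy=.9))
```

```text
(no output)
```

View pics/cmp.png

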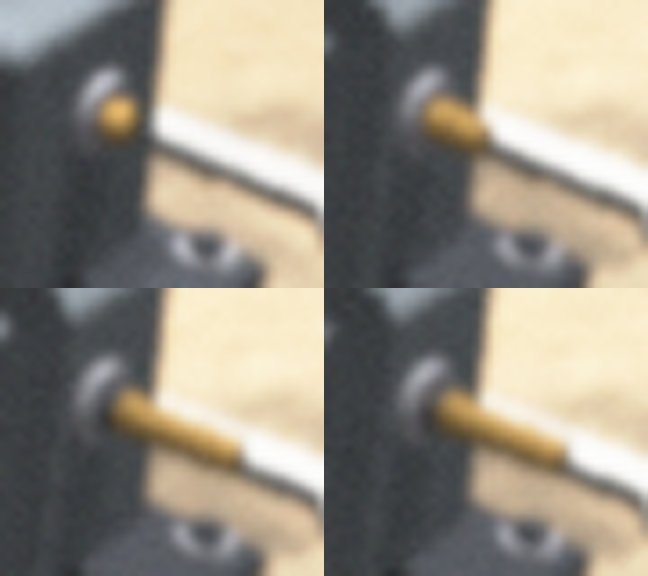

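apply_moves([
  {"offset": [0, 0, -4], "rotation": [0, 0, 0]},
  {"offset": [0, 0, 0], "rotation": [0, 0, 0]},
  {"offset": [0, 0, 6], "rotation": [0, 0, 0]},
  {"offset": [0, 0, 6], "rotation": [0, 0, 0]},
  {"offset": [0, 0, 6], "rotation": [0, 0, 0]},
  {"offset": [0, 0, 4], "rotation": [0, 0, 0]},
  {"offset": [0, 0, 3], "rotation": [0, 0, 0]},
])

```text
time: 11.97
tool_pos: [0.5066, -0.1596, 0.2187]
tool_rot: [-3.14, 0.0, -3.073]
contact_force: [-0.7, 0.5, 6.4]
opening: 0.0004
```

apply_moves([
  {"offset": [0, 0, 2], "rotation": [0, 0, 0]},
  {"offset": [0, 0, 2], "rotation": [0, 0, 0]},
  {"offset": [0, 0, 1], "rotation": [0, 0, 0]},
])

```text
time: 12.22
tool_pos: [0.5067, -0.1597, 0.2151]
tool_rot: [-3.139, 0.002, -3.073]
contact_force: [-6.0, 1.8, 19.5]
opening: 0.0008
```

Now up and well clear of everything, straight up then back toward the robot.

apply_moves([
  {"offset": [0, 0, -10], "rotation": [0, 0, 0]},
  {"offset": [0, 0, -10], "rotation": [0, 0, 0]},
  {"offset": [0, 0, -15], "rotation": [0, 0, 0]},
  {"offset": [0, 0, -25], "rotation": [0, 0, 0]},
  {"offset": [0, 0, -25], "rotation": [0, 0, 0]},
  {"offset": [20, 0, -20], "rotation": [0, 0, 0]},
  {"offset": [30, 0, 0], "rotation": [0, 0, 0]},
  {"offset": [30, 0, 0], "rotation": [0, 0, 0]},
  {"offset": [20, 0, 0], "rotation": [0, 0, 0]},
  {"offset": [0, 0, 0], "rotation": [0, 0, 0]},
])

```text
time: 13.05
tool_pos: [0.4033, -0.1658, 0.3191]
tool_rot: [-3.141, -0.003, -3.071]
contact_force: [0.4, 1.1, 0.5]
opening: 0.0008
```

Run:
```python
from h import *
o=observe();print(o['tool_pos'],o['contact_force'])
p=read_camera('wrist');save(p,'w9'); p=read_camera('top');save(p,'top9')
p=read_camera('scene');save(p,'scene9')
L=[cv2.resize(cv2.imread(f'pics/scene{i}.png')[245:285,330:375],None,fx=8,fy=8,interpolation=cv2.INTER_CUBIC) for i in (8,9)]
cv2.imwrite('pics/cmp9.png',np.hstack(L))
for q in ('plunger_top','guard_post','pin_tip'): print(q,[(np.round(a['location'],4),round(a['score'],2)) for a in tip_of(q,p)[:1]])
```

```text
[ 0.40334671 -0.16582381  0.3190598 ] [0.3898953  1.10199246 0.51977456]
plunger_top [(array([ 0.5069, -0.154 ,  0.1714]), 0.6)]
guard_post [(array([ 0.5752, -0.0867,  0.2048]), 0.8)]
pin_tip [(array([ 0.4181, -0.1584,  0.0634]), 0.49)]
```

View pics/cmp9.png

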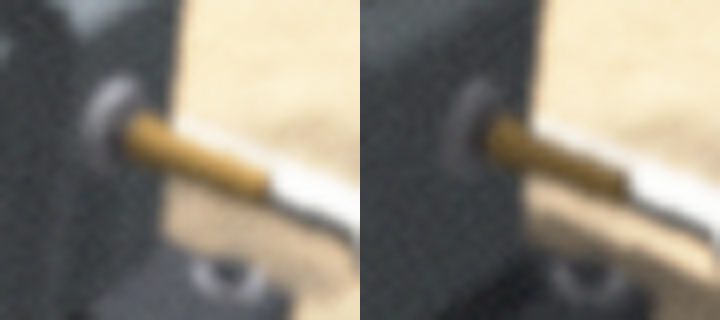

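View pics/w9.png

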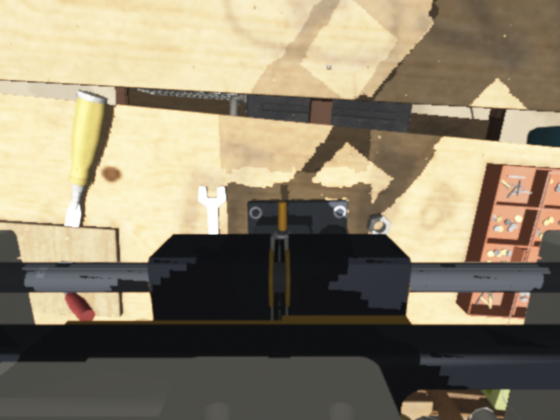

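View pics/scene9.png

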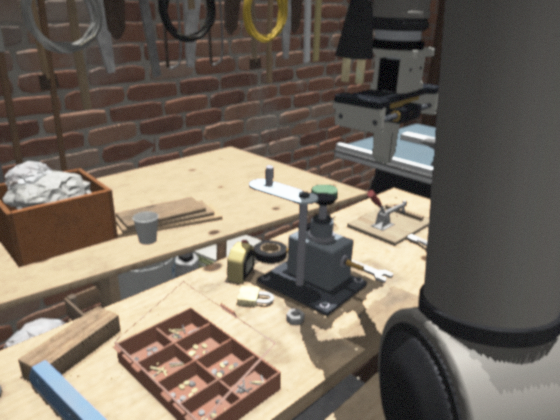

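View pics/top9.png

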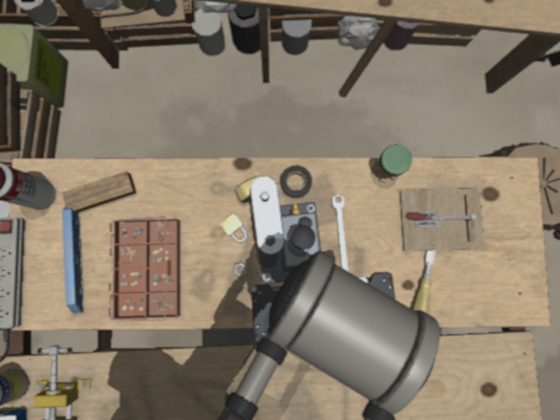

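apply_moves([
  {"offset": [-20, 0, 0], "rotation": [0, 0, 0]},
  {"offset": [-20, 0, 0], "rotation": [0, 0, 0]},
  {"offset": [0, 0, 0], "rotation": [0, 0, 0]},
])

```text
time: 13.6
tool_pos: [0.4496, -0.163, 0.318]
tool_rot: [3.142, -0.002, -3.069]
contact_force: [-0.7, -0.1, 0.5]
opening: 0.0004
```

Run:
```python
from h import *
o=observe();print(o['tool_pos'],o['contact_force'])
p=read_camera('wrist');save(p,'w10')
a=p['img'][110:250,190:370,::-1]; cv2.imwrite('pics/w10c.png',cv2.resize(a,None,fx=4,fy=4,interpolation=cv2.INTER_CUBIC))
```

```text
[ 0.4496471  -0.16301074  0.31804926] [-0.65373281 -0.12345658  0.53167966]
```

View pics/w10c.png

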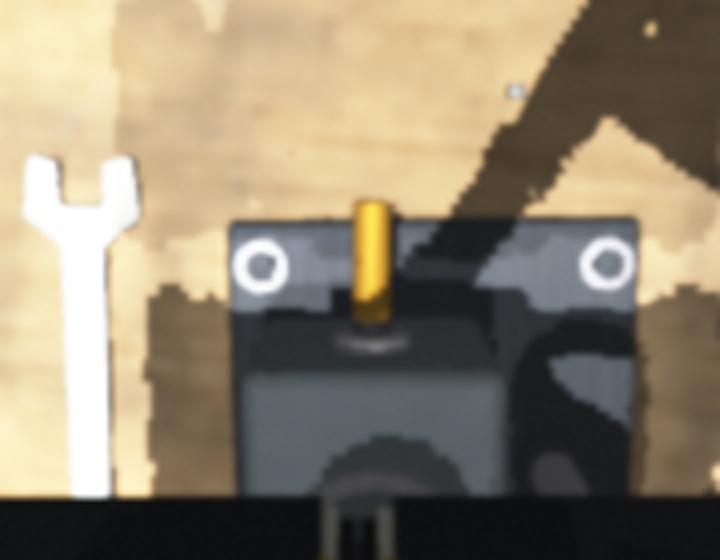

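```bash
python3 -c "
from cell import *
print(hand_in())"
```

```text
the job is handed in; nothing more can be done
None
```

The lubricator is primed and the job was handed in at about 14 s of the 51 s allowed. I swung the guard to the back by its post, to about +1.58 rad. Then I pumped the plunger with the closed fingertips: six strokes, each to the stop and fully up again.

**Last checks:**
- **Pin:** It is fully out. The wrist picture shows about 33 mm of brass plus the dark band outside the boss, about 37 mm in all. It did not move on strokes 5 and 6, so it was already at its end.
- **Plunger:** It is up, measured at z = 0.171 m.
- **Guard:** It is still aside, with the post at (0.575, -0.087).
- **Surroundings:** The lubricator shows no visible shift in the pictures. The nut and spanner look untouched. The padlock and tape roll look unmoved, and so does the visible part of the tape measure, which the guard plate now partly covers from above.
- **Robot:** It was touching nothing when I handed in.

**What disagreed:**
- **Stroke count:** The pin looked fully out after the fourth stroke, where five were expected.
- **Pin position:** The network placed the tip 2 to 3 mm short of the computed full-out point, which is within its error.
- **Press force:** The hardest readings at the stop were 39 N (stroke 2) and 37 N (stroke 4), against a 40 N limit that the text sets for the arm and the gripper's body. These are readings at the end of each move, so a brief peak between them could have been higher.

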